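# Find the slack lid hinge and bolt that bin shut

## Robot

A 7-joint arm with a two-finger parallel gripper is mounted at the origin on the work surface. World frame = base frame: x ahead of the robot, y to its left, z up, the work surface at z = 0. Lengths are in mm, angles in rad, forces in N, time in s.
With the tool pointing down it reaches from about 400 to 850 mm from the base axis. Payload 10.4 kg.
Tool frame: the origin (TCP) lies at the very end of the fingers, on their centre line; the grasp point (between the pads) lies env.tcp_to_grasp behind it (env.tcp_to_grasp is the distance from the TCP to the grasp point, in mm); z points along the fingers, y is the line along which they close (so a half turn about z gives the same grasp; the last joint's range is limited). The gripper opens to 87 mm and grips with 3 to 60 N. Pads are 19 mm wide; open, the fingers measure 117 mm over their backs; the gripper's body (75 mm by 190 mm) begins 51 mm behind the grasp point.
Start: joints at [-1.22, 0.332, -0.065, 1.46, 0.022, 1.35, -0.088], TCP at [228.211, 581.869, 222.576] pointing down, gripper open.
Joint ranges: [-2.6, 2.6], [-0.5, 2.12], [-1.47, 1.34], [0.16, 2.42], [-1.27, 4.41], [0.06, 2.06], [-2.6, 2.6]. Speed limits (rad/s): [2.22, 2.22, 2.79, 2.79, 3.14, 3.14, 3.14].

## Interface

Orientations are given as a rotation vector (axis times angle).
In Python, from workcell import env, vision, hand_in gives the robot as it stands. The module is installed in compiled form; this text tells all that it offers.
- The arm moves only by the tool carry_out, never from a script. Its argument "motion" is a list of rows, each a list of 7 numbers: the finger opening in mm, from 0 to 87, then the shift along the tool's x, y, z as a fraction of full scale, then the turn, a rotation vector about the tool's x, y, z as a fraction of full scale. In form: [[claw, x, y, z, ax, ay, az], ...]. A call has 1 to 5 rows; each row is the pose to reach, as a shift and turn from the pose commanded when the call began, along the tool's axes at that moment; what a row does not reach only later rows make up. Full scale, the value 1, is 1 m for a shift and 45 degrees for a turn. A row lasts 1/12 s, in which the tool goes at most 41.7 mm and 7.16 degrees, less where a joint would pass 70% of its speed; a pose out of reach is approached as far as the arm can. A call with a number of a shift or a turn outside -1 to 1 is refused whole. A call with a gripper value outside its range is refused whole. The fingers move at their own pace and stop on an object; "force" is the grip in N (left out, the last holds). Time passes only in rows, so rows that repeat a pose let the fingers close. It gives the time, the measured TCP pose, the force, the opening and the grip force at its end, in the units of the state.
- env.state(): the state, without advancing time (a new reading comes with each control period).
- vision.read_camera(name): name is "scene" or "top" or "wrist"; returns a dict with "img" (480x640x3 uint8, red, green, blue), "fx", "fy", "cx", "cy" (pixels), "rvec" (rotation vector, rad) and "tvec" (3), from world to camera coordinates, as OpenCV has them; the wrist camera has in their place "mount" (4x4, takes a point from camera to tool coordinates, whose origin is the TCP and whose axes are the flange's). Camera axes: x right, y down, z forward; pixel columns grow to the right and rows downward; lengths in mm; the calibration is good to about 2 mm. A picture is of the moment at which its call begins: read the wrist's pose just before it. There is no depth.
- hand_in(): hands the job in; it is judged then, once.
The state is a dict: "time": time; "joints": joint angles; "qvel": joint speeds; "effort": joint torques, N m; "position": TCP position; "eef_rot": TCP orientation; "contact_force": force on the tool from outside, world axes, zero at the start; "wrist_torque": the same for the moment, N m; "gripper_width": finger opening in mm; "finger_force": force on a finger pad.
Only numpy, scipy, OpenCV 4.12 (cv2) and the standard library are available. Lean on these libraries where they do the work, as an engineer would, in place of code of your own. Each camera call takes 0.05 s, during which the arm holds its last target. There are 200 camera calls.

## Task

Two goods bins on the shop counter look alike, but the friction hinge of one lid has gone slack: lift a lid by its black knob, let go and see whether it holds its angle. Leave the lid that holds standing by itself about half open (around 45 degrees); after that, with the slack lid fallen shut, slide that bin's red-nubbed bolt fully home against its stop, leaving the other bin's bolt drawn back. Lift without flinging the lid up, push the bolt by feel with never more than about 20 N on it, and leave the other goods on the counter where they are.

Things in the scene. Friction and masses are not known exactly. Their poses are not given: they have to be found in the camera images.
- bin_l: The bin on the left (+y): white, fixed to the counter, 200 (its x) x 150 (y) x 130 mm high, origin at the centre of its underside; its -x side is the front, facing roughly to the robot. Numbers below are in this frame. Green lid. On its right-hand (-y) side a dark bracket, 50 mm wide in x, 90 mm long in y, stands out level with the lid (top 138 mm, rails to 146 mm) and carries the bolt.
- bin_r: The bin on the right (-y), the same in looks and all sizes, with lid_r and bolt_r on its own right-hand side.
- lid_l (a joint): Opening angle of bin_l's green lid, 200 x 150 x 8 mm, 0.2 to 0.9 kg, rad: 0 shut, grows as the front edge rises, stop at 1.2. A sound hinge holds its lid at any angle by friction; a slack one is too weak for its lid, which sinks shut from any angle in about a second when let go. One is sound, one slack, by chance; they look the same. Lifting at the knob takes 2 to 8 N.
- lid_r (a joint): The same for bin_r's lid. Each lid has a closed housing, 58 mm square and 22 mm deep, on its underside.
- lid_l_hinge (a point): Middle of lid_l's hinge line, fixed on the bin at (100, 0, 130.5) mm in the bin's frame.
- lid_r_hinge (a point): The same for lid_r.
- lid_l_knob (a point): Centre of lid_l's knob: a black cylinder 22 mm in diameter and 30 mm long, lying along the hinge direction, in front of the lid's front edge on a 12 mm wide neck; 228 mm from the hinge line, 28 mm beyond the lid's edge, (-128, 0, 136.5) mm in the bin's frame when shut. It can be pinched across its 30 mm length from straight above, and turns between the fingers as the lid swings.
- lid_r_knob (a point): The same for lid_r.
- bolt_l (a joint): Travel of bin_l's bolt, m: about 0 drawn back, 0.035 fully home against its hard stop (its end then lies over the lid's edge). It slides in the bin's +y direction (from outside towards the lid), against about 8 N of friction, and stays where it is left. Both fingers' forces count when it is squeezed, so it is better pushed than pinched.
- bolt_r (a joint): The same for bin_r's bolt.
- bolt_l_nub (a point): Centre of the red nub on bolt_l that one pushes on: an upright block 16 (x) x 14 (y) x 28 mm high whose top is 175 mm above the counter; this point lies at 165 mm, at (0, -135, 165) mm in the bin's frame when drawn right back, (0, -100, 165) when home. Its outer (-y) face is 7 mm from this point and free to be pushed with closed fingers from above; below 150 mm it is inside the bracket.
- bolt_r_nub (a point): The same for bolt_r.

How it is judged (in metres and radians):
On the way:
1. one lid stands between 34 and 63 degrees by itself, untouched and still, before either bolt is thrown (((value of joint lid_l between 0.6 and 1.1 rad and velocity of joint lid_l between -0.03 and 0.03 rad/s and contact force between each of the fingers, the arm and lid_l below 0.1 N) or (value of joint lid_r between 0.6 and 1.1 rad and velocity of joint lid_r between -0.03 and 0.03 rad/s and contact force between each of the fingers, the arm and lid_r below 0.1 N)) and value of joint each of bolt_l, bolt_r below 0.015 m), for 0.5 s.
At the end, for the whole second after the job is handed in: One lid stands still by itself between 34 and 63 degrees (0.6 to 1.1 rad) with its bolt drawn back (under 15 mm of travel); the other lid is shut (under 0.03 rad) and its bolt is home to within 1.5 mm of its 35 mm stop (((value of joint lid_l between 0.6 and 1.1 rad and velocity of joint lid_l between -0.03 and 0.03 rad/s and value of joint bolt_l below 0.015 m and value of joint lid_r below 0.03 rad and value of joint bolt_r above 0.0335 m) or (value of joint lid_r between 0.6 and 1.1 rad and velocity of joint lid_r between -0.03 and 0.03 rad/s and value of joint bolt_r below 0.015 m and value of joint lid_l below 0.03 rad and value of joint bolt_l above 0.0335 m))); the robot touches nothing.
It fails at once if a bolt is pushed or squeezed with more than 20 N (the forces of both fingers add up) (contact force between any of bolt_l, bolt_r and anything else above 20 N).
It fails at once if a lid is flung up faster than 2 rad/s (velocity of joint any of lid_l, lid_r above 2 rad/s).
It fails at once if a bolt is thrown while its own lid is up ((value of joint bolt_l above 0.015 m and value of joint lid_l above 0.1 rad) or (value of joint bolt_r above 0.015 m and value of joint lid_r above 0.1 rad)).
It fails at once if other goods are shifted by more than 20 mm (distance of any of jar_red, jar_white, can_blue, carton_green, spray, pen_cup, scoop from where it was at the start of the episode above 0.02 m).
It also fails if it takes over 70 s, if anything falls off the work surface, if the arm or the gripper's body presses on something with over 40 N, if the wrist force passes 120 N, or if a joint passes its speed limit or range.

## Working session

There is one attempt and no reset: what is moved stays moved. The work goes in short steps, Python scripts to look and compute and a tool call to move; the robot and the scene stay as the last step left them, time stands still between calls to the robot, and variables do not carry over. Pictures are saved under pics/ and viewed, at most 10 in all, crops included, and the job is handed in when it is done.

Besides the shell and the picture viewer there is one more tool, called after "Request:" as a command line: name --pt "numbers of a row" for each row, then --argument value for the rest. carry_out: Moves the arm, as the interface text tells. Its arguments: {"type":"object","properties":{"motion":{"type":"array","items":{"type":"array","items":{"type":"number"}}},"force":{"type":"number"}},"required":["motion"]}

```bash
mkdir -p pics
python3 - <<'E'
from workcell import env, vision
import cv2
s=env.state(); print({k:s[k] for k in('time','position','eef_rot','gripper_width','contact_force')}, env.tcp_to_grasp)
for n in('top','scene'):
    c=vision.read_camera(n); cv2.imwrite(f'pics/{n}0.png',c['img'][:,:,::-1]); print(n,[c[k] for k in('fx','fy','cx','cy','rvec','tvec')])
print(vision.read_camera('wrist')['mount'])
E
```

```text
{'time': 0.0, 'position': array([228.08778812, 581.48006728, 221.73594572]), 'eef_rot': array([-5.83671014e-01, -3.08668762e+00,  2.24624637e-03]), 'gripper_width': 86.93153056080322, 'contact_force': array([ 0.07056024, -0.24842437, -0.65296159])} 18.700000000000003
top [589.6360131511398, 589.6360131511398, 318.4173839091017, 246.73305200199104, array([ 2.2023223 , -2.18212606,  0.07432537]), array([ -69.22841796,  577.12579745, 1229.96377966])]
scene [579.7494262045637, 579.7494262045637, 320.60982129252955, 239.8754043522078, array([ 1.82002291,  1.33434567, -0.73980238]), array([-112.25436694, -227.46789183, 1602.58662227])]
[[ 1.13138010e-03 -9.65048356e-01 -2.62069437e-01  7.13102850e+01]
 [ 9.99999315e-01  1.17002143e-03  8.59341007e-06 -8.23827388e-01]
 [ 2.98333801e-04 -2.62069267e-01  9.65049020e-01 -1.62057164e+02]
 [ 0.00000000e+00  0.00000000e+00  0.00000000e+00  1.00000000e+00]]
```

View pics/top0.png

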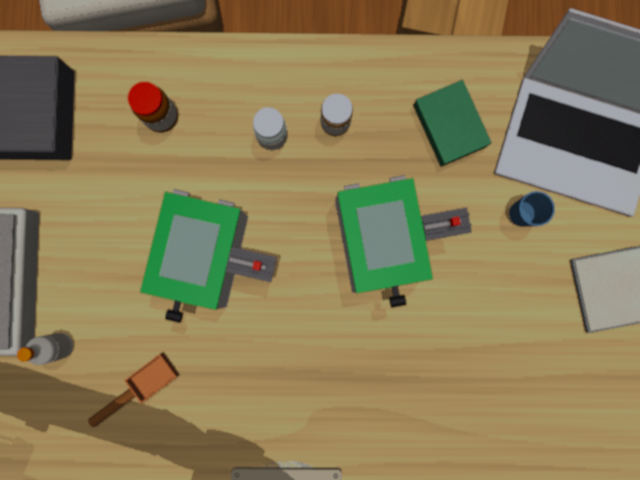

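View pics/scene0.png

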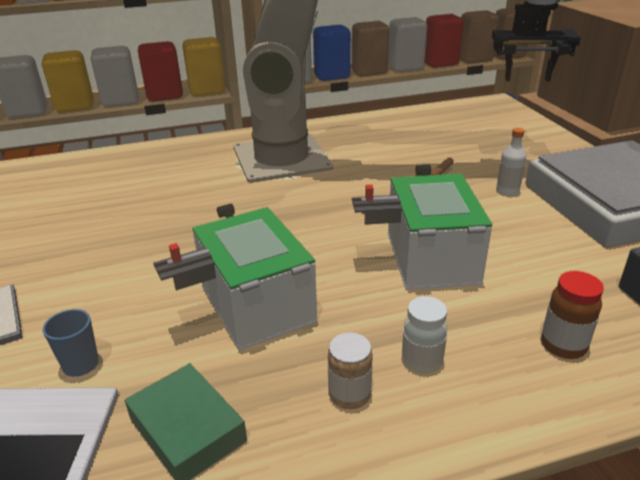

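```bash
cat > h.py <<'E'
import numpy as np, cv2, json, os
from scipy.spatial.transform import Rotation as R
from workcell import env, vision
def proj(c,P):
    return cv2.projectPoints(np.float64(P).reshape(-1,3),c['rvec'],c['tvec'],np.array([[c['fx'],0,c['cx']],[0,c['fy'],c['cy']],[0,0,1]]),None)[0][:,0]
def w(p,L):
    c,s=np.cos(p[2]),np.sin(p[2]); L=np.float64(L).reshape(-1,3)
    return np.c_[p[0]+c*L[:,0]-s*L[:,1],p[1]+s*L[:,0]+c*L[:,1],L[:,2]]
def bins(): return json.load(open('bins.json'))
def rel(target,yclose=None):
    """shift (m) in tool axes & turn (fraction) to target; yclose = world yaw of closing axis, tool down"""
    s=env.state(); T=R.from_rotvec(s['eef_rot'])
    d=T.inv().apply(np.float64(target)-s['position'])/1000
    t=np.zeros(3)
    if yclose is not None:
        best=None
        for k in(0,np.pi):
            y=np.array([np.cos(yclose+k),np.sin(yclose+k),0]);z=np.array([0,0,-1.]);x=np.cross(y,z)
            rv=(T.inv()*R.from_matrix(np.c_[x,y,z])).as_rotvec()
            if best is None or np.linalg.norm(rv)<np.linalg.norm(best): best=rv
        t=best/(np.pi/4)
    print('t%.2f pos'%s['time'],s['position'].round(1),'j7 %.2f'%s['joints'][6],'F',s['contact_force'].round(1),'shift',d.round(4),'turn',t.round(3))
E
python3 - <<'E'
from h import *
from scipy.optimize import least_squares
ct,cs=vision.read_camera('top'),vision.read_camera('scene')
L=[[100,75,138],[100,-75,138],[-100,-75,138],[-100,75,138],[-128,0,136.5],[0,-135,175]]
obs={'l':([[167,192],[240,206],[218,309],[142,293],[175,315],[261,266]],[[423,170],[369,186]]),
'r':([[338,193],[413,179],[431,278],[355,292],[398,299],[458,221]],[[226,210],[174,246]])}
out={}
for k,(a,b) in obs.items():
    f=lambda p:np.r_[proj(ct,w(p,L))-a,proj(cs,w(p,L[4:]))-b].ravel()
    r=least_squares(f,[600,0,0],loss='soft_l1',x_scale=[100,100,1]); out[k]=list(r.x); print(k,r.x,f(r.x).reshape(-1,2).round(1).tolist())
    print(w(r.x,[[100,0,130.5],[-128,0,136.5],[0,-135,165]]).round(1))
json.dump(out,open('bins.json','w'))
p=out['l']; rel(w(p,[-128,0,230])[0],p[2]+np.pi/2); print(R.from_rotvec(env.state()['eef_rot']).as_matrix().round(2))
E
```

```text
l [ 5.62559758e+02  1.79736428e+02 -2.09115613e-01] [[-1.9, -1.6], [1.2, 1.2], [-0.4, 0.4], [-1.4, -0.7], [0.8, 0.3], [-2.8, -1.8], [-3.4, -0.3], [-3.3, -0.0]]
[[660.4 159.  130.5]
 [437.3 206.3 136.5]
 [534.5  47.7 165. ]]
r [ 5.95482337e+02 -1.88763928e+02  1.82236025e-01] [[-1.6, -3.1], [-0.1, -2.3], [1.0, 0.9], [-0.3, 0.5], [-2.1, 1.2], [-0.3, -0.9], [-1.0, -0.2], [-4.4, -0.6]]
[[ 693.8 -170.6  130.5]
 [ 469.6 -212.   136.5]
 [ 619.9 -321.5  165. ]]
t0.25 pos [228.2 581.7 222.2] j7 -0.09 F [-0.5  0.3  0.4] shift [-0.3318 -0.2731 -0.0076] turn [-0.001 -0.    -0.21 ]
[[-0.93  0.37 -0.  ]
 [ 0.37  0.93 -0.  ]
 [-0.   -0.   -1.  ]]
```

Request:
carry_out --pt "60 0 0 -0.04 0 0 0" --pt "60 -0.332 -0.273 -0.04 0 0 -0.21" --pt "60 -0.332 -0.273 -0.04 0 0 -0.21" --pt "60 -0.332 -0.273 -0.04 0 0 -0.21" --pt "60 -0.332 -0.273 -0.04 0 0 -0.21"

```text
time: 0.67
position: [310.0, 434.5, 262.5]
eef_rot: [0.327, 3.125, 0.0]
contact_force: [1.6, 0.4, 0.0]
gripper_width: 63.5
finger_force: 0.0
```

```bash
python3 -c "
from h import *
p=bins()['l']; rel(w(p,[-128,0,230])[0],p[2]+np.pi/2)"
```

```text
t0.67 pos [310.  434.5 262.5] j7 0.33 F [1.6 0.4 0. ] shift [-0.1718 -0.197   0.0325] turn [ 0.    -0.     0.001]
```

Request:
carry_out --pt "60 -0.172 -0.197 0.0 0 0 0" --pt "60 -0.172 -0.197 0.0 0 0 0" --pt "60 -0.172 -0.197 0.0 0 0 0" --pt "60 -0.172 -0.197 0.0 0 0 0" --pt "60 -0.172 -0.197 0.0 0 0 0"

```text
time: 1.08
position: [411.4, 252.3, 262.7]
eef_rot: [0.327, 3.124, 0.001]
contact_force: [1.9, 0.6, 0.6]
gripper_width: 60.0
finger_force: 0.0
```

Request:
carry_out --pt "60 0 0 0 0 0 0" --pt "60 0 0 0 0 0 0"

```text
time: 1.25
position: [412.1, 252.2, 262.8]
eef_rot: [0.335, 3.123, 0.001]
contact_force: [-1.1, 1.1, 0.2]
gripper_width: 59.7
finger_force: 0.0
```

```bash
python3 -c "
from h import *
p=bins()['l']; rel(w(p,[-128,0,230])[0],p[2]+np.pi/2)"
```

```text
t1.25 pos [412.1 252.2 262.8] j7 0.71 F [-1.1  1.1  0.2] shift [-0.0344 -0.0395  0.0328] turn [ 0.001  0.    -0.006]
```

Request:
carry_out --pt "60 -0.034 -0.04 0.033 0 0 0" --pt "60 -0.034 -0.04 0.033 0 0 0" --pt "60 -0.034 -0.04 0.033 0 0 0" --pt "60 -0.034 -0.04 0.033 0 0 0"

```text
time: 1.58
position: [435.4, 208.5, 229.0]
eef_rot: [-0.328, -3.123, 0.001]
contact_force: [-0.2, 0.3, 0.5]
gripper_width: 60.1
finger_force: 0.0
```

```bash
cat >> h.py <<'E'
def wristcam():
    s=env.state(); c=vision.read_camera('wrist'); B=np.eye(4); B[:3,:3]=R.from_rotvec(s['eef_rot']).as_matrix(); B[:3,3]=s['position']
    M=np.linalg.inv(B@np.array(c['mount'])); c['rvec']=R.from_matrix(M[:3,:3]).as_rotvec(); c['tvec']=M[:3,3]; return c
def snap(name,P):
    c=wristcam(); im=c['img'][:,:,::-1].copy()
    for q in proj(c,P): cv2.drawMarker(im,tuple(int(v) for v in q.round()),(255,0,255),0,14,1)
    cv2.imwrite(name,im); print(proj(c,P).round(1).tolist())
def back(c,px,z):
    """pixel -> world point at height z"""
    Rm=R.from_rotvec(np.ravel(c['rvec'])).as_matrix(); o=-Rm.T@np.ravel(c['tvec'])
    d=Rm.T@np.array([(px[0]-c['cx'])/c['fx'],(px[1]-c['cy'])/c['fy'],1]); return o+d*(z-o[2])/d[2]
E
python3 -c "
from h import *
p=bins()['l']; rel(w(p,[-128,0,122])[0],p[2]+np.pi/2)
snap('pics/w1.png',w(p,[[-128,15,147.5],[-128,-15,147.5],[-100,75,138],[-100,-75,138]]))"
```

```text
t1.58 pos [435.4 208.5 229. ] j7 0.82 F [-0.2  0.3  0.5] shift [-0.0025 -0.0017  0.107 ] turn [-0.001 -0.001  0.   ]
[[336.6, 242.1], [297.2, 242.1], [409.5, 271.9], [224.4, 271.7]]
```

View pics/w1.png

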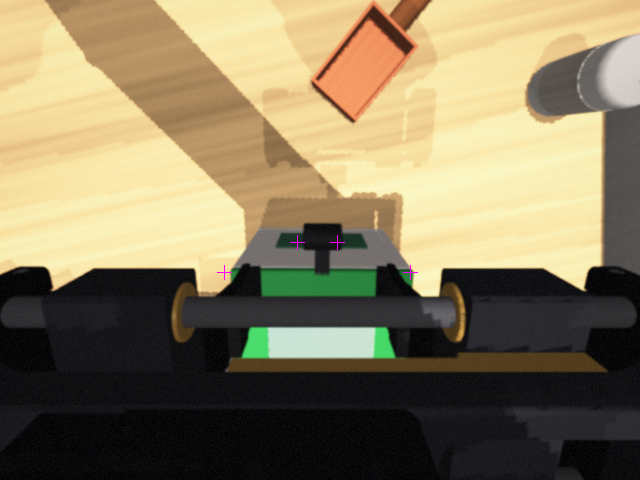

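Request:
carry_out --pt "60 0 0.001 0.04 0 0 0" --pt "60 0 0.001 0.08 0 0 0" --pt "60 0 0.001 0.109 0 0 0" --pt "60 0 0.001 0.109 0 0 0" --pt "60 0 0.001 0.109 0 0 0"

```text
time: 2.05
position: [435.2, 210.3, 120.7]
eef_rot: [-0.324, -3.123, 0.001]
contact_force: [0.5, -0.2, 1.0]
gripper_width: 60.2
finger_force: 0.0
```

Request:
carry_out --pt "24 0 0 0 0 0 0" --pt "24 0 0 0 0 0 0" --pt "24 0 0 0 0 0 0" --pt "24 0 0 0 0 0 0" --pt "24 0 0 0 0 0 0" --force 15

```text
time: 2.47
position: [436.5, 209.5, 121.4]
eef_rot: [0.327, 3.123, 0.002]
contact_force: [0.6, 0.4, 0.6]
gripper_width: 34.6
finger_force: 0.0
```

```bash
python3 -c "
from h import *
p=bins()['l']; s=env.state(); print(s['position'],s['finger_force'],s['gripper_width'],s['contact_force'])
# local pos of tcp
a=-p[2]; d=s['position'][:2]-p[:2]; print(np.cos(a)*d[0]-np.sin(a)*d[1],np.sin(a)*d[0]+np.cos(a)*d[1])
for t in np.arange(.1,.91,.1): print(round(t,1),((228*np.cos(.0263)-228*np.cos(t+.0263))).round(1),(228*(np.sin(t+.0263)-np.sin(.0263))).round(1))"
```

```text
[436.47167434 209.47589911 121.41250824] 0.0 34.64560991307542 [0.56245765 0.39645051 0.59138433]
-129.51500277380433 2.916355218333919
0.1 1.7 22.7
0.2 5.7 45.2
0.3 12.0 67.1
0.4 20.3 88.3
0.5 30.8 108.5
0.6 43.2 127.6
0.7 57.5 145.4
0.8 73.4 161.7
0.9 90.9 176.3
```

Request:
carry_out --pt "24 0 0 0 0 0 0" --pt "24 0 0 0 0 0 0" --pt "24 0 0 0 0 0 0" --pt "24 0 0 -0.005 0 0 0" --pt "24 0 0 -0.01 0 0 0"

```text
time: 2.88
position: [437.0, 210.9, 131.0]
eef_rot: [0.326, 3.122, 0.005]
contact_force: [7.0, 7.0, -7.8]
gripper_width: 30.1
finger_force: 15.0
```

Request:
carry_out --pt "24 -0.001 0 -0.01 0 0 0" --pt "24 -0.0025 0 -0.022 0 0 0" --pt "24 -0.0045 0 -0.033 0 0 0" --pt "24 -0.007 0 -0.044 0 0 0" --pt "24 -0.0105 0 -0.055 0 0 0" --force 20

```text
time: 3.3
position: [446.3, 208.8, 185.9]
eef_rot: [0.326, 3.124, 0.004]
contact_force: [3.3, 8.6, -9.7]
gripper_width: 29.8
finger_force: 20.0
```

Request:
carry_out --pt "24 -0.004 0 -0.0105 0 0 0" --pt "24 -0.008 0 -0.021 0 0 0" --pt "24 -0.013 0 -0.0315 0 0 0" --pt "24 -0.0185 0 -0.0415 0 0 0" --pt "24 -0.024 0 -0.051 0 0 0"

```text
time: 3.72
position: [468.8, 203.9, 236.4]
eef_rot: [-0.324, -3.123, -0.003]
contact_force: [0.1, 6.8, -7.8]
gripper_width: 29.8
finger_force: 20.0
```

Request:
carry_out --pt "24 -0.0065 0 -0.0095 0 0 0" --pt "24 -0.0135 0 -0.0185 0 0 0" --pt "24 -0.0205 0 -0.0275 0 0 0" --pt "24 -0.028 0 -0.036 0 0 0" --pt "24 -0.037 0 -0.0445 0 0 0"

```text
time: 4.13
position: [504.3, 196.1, 280.8]
eef_rot: [-0.323, -3.121, -0.002]
contact_force: [-5.6, 5.5, -2.0]
gripper_width: 30.0
finger_force: 20.0
```

Request:
carry_out --pt "24 0 0 0 0 0 0" --pt "24 0 0 0 0 0 0" --pt "24 0 0 0 0 0 0"

```text
time: 4.38
position: [505.2, 195.9, 281.4]
eef_rot: [-0.325, -3.123, -0.003]
contact_force: [-3.5, 3.9, 2.0]
gripper_width: 30.1
finger_force: 20.0
```

Request:
carry_out --pt "60 0 0 0 0 0 0" --pt "60 0 0 0 0 0 0" --pt "60 0 0 0 0 0 0" --pt "60 0 0 0 0 0 0" --pt "60 0 0 0 0 0 0"

```text
time: 4.8
position: [506.1, 194.1, 281.1]
eef_rot: [0.328, 3.124, -0.0]
contact_force: [-0.4, -0.4, -0.2]
gripper_width: 54.8
finger_force: 0.0
```

Request:
carry_out --pt "60 0 0 -0.015 0 0 0" --pt "60 0 0 -0.03 0 0 0" --pt "60 0 0 -0.05 0 0 0" --pt "60 0.0 0 -0.06 0 0 0" --pt "60 0.0 0 -0.06 0 0 0"

```text
time: 5.22
position: [506.9, 194.5, 343.2]
eef_rot: [0.328, 3.121, 0.003]
contact_force: [0.0, 0.2, -0.1]
gripper_width: 60.0
finger_force: 0.0
```

```bash
python3 -c "
from h import *
c=vision.read_camera('scene'); a=c['img'][100:400,100:540,::-1]
cv2.imwrite('pics/s1.png',cv2.resize(a,None,fx=1.5,fy=1.5))"
```

```text
(no output)
```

View pics/s1.png

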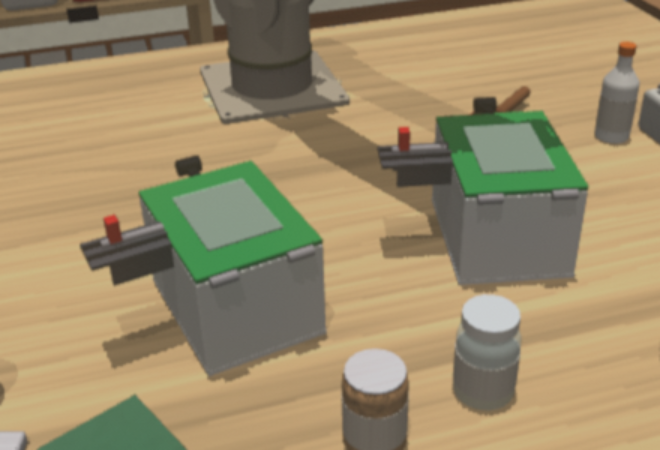

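The picture shows lid_l back shut after release (knob at about (485,105) in the crop), so it is the slack one; the right lid should be the sound one.

```bash
python3 -c "
from h import *
p=bins()['r']; rel(w(p,[-129,1,260])[0],p[2]+np.pi/2)"
```

```text
t5.27 pos [506.5 194.4 341.6] j7 0.94 F [-1.   0.5 -0.5] shift [-0.0469 -0.4047  0.0812] turn [ 0.001  0.002 -0.498]
```

Request:
carry_out --pt "60 -0.012 -0.1 0.0 0 0 -0.1" --pt "60 -0.047 -0.405 0.08 0 0 -0.5" --pt "60 -0.047 -0.405 0.08 0 0 -0.5" --pt "60 -0.047 -0.405 0.08 0 0 -0.5" --pt "60 -0.047 -0.405 0.08 0 0 -0.5"

```text
time: 5.68
position: [486.4, -7.8, 304.4]
eef_rot: [0.297, -3.126, -0.0]
contact_force: [0.7, -0.8, -0.6]
gripper_width: 59.8
finger_force: 0.0
```

```bash
python3 -c "
from h import *
p=bins()['r']; rel(w(p,[-129,1,260])[0],p[2]+np.pi/2)"
```

```text
t5.68 pos [486.4  -7.8 304.4] j7 1.67 F [ 0.7 -0.8 -0.6] shift [ 0.0559 -0.1963  0.0445] turn [ 0.    -0.002  0.009]
```

Request:
carry_out --pt "60 0.056 -0.196 0.045 0 0 0" --pt "60 0.056 -0.196 0.045 0 0 0" --pt "60 0.056 -0.196 0.045 0 0 0" --pt "60 0.056 -0.196 0.045 0 0 0" --pt "60 0.056 -0.196 0.045 0 0 0"

```text
time: 6.1
position: [467.0, -210.3, 259.8]
eef_rot: [0.288, -3.128, -0.001]
contact_force: [2.1, 0.1, -0.3]
gripper_width: 59.9
finger_force: 0.0
```

Request:
carry_out --pt "60 0 0 0.03 0 0 0" --pt "60 0 0 0.03 0 0 0" --pt "60 0 0 0.03 0 0 0"

```text
time: 6.35
position: [467.1, -207.9, 229.7]
eef_rot: [0.287, -3.125, -0.002]
contact_force: [0.4, 0.6, 0.3]
gripper_width: 60.1
finger_force: 0.0
```

```bash
python3 -c "
from h import *
p=bins()['r']; rel(w(p,[-129,1,122])[0],p[2]+np.pi/2)
snap('pics/w2.png',w(p,[[-128,15,147.5],[-128,-15,147.5],[-100,75,138],[-100,-75,138]]))"
```

```text
t6.35 pos [ 467.1 -207.9  229.7] j7 2.13 F [0.4 0.6 0.3] shift [-0.0011 -0.0036  0.1077] turn [ 0.002 -0.005  0.001]
[[332.9, 241.8], [293.6, 241.7], [405.8, 271.6], [221.0, 271.3]]
```

View pics/w2.png

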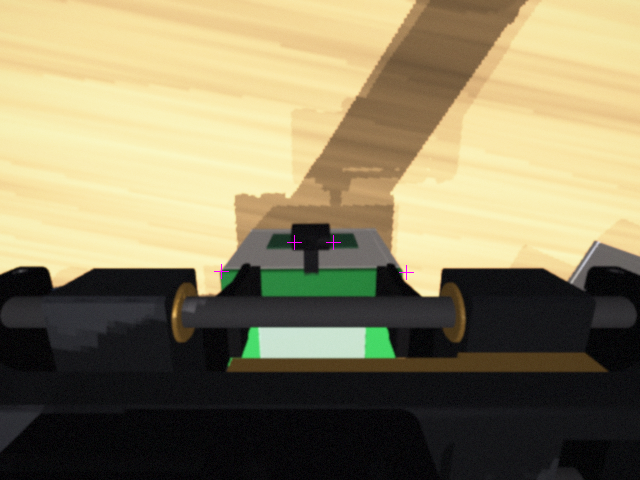

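The knob sits at about (311,237), close to the prediction (2 px left), so I descend with a -6 mm shift.

Request:
carry_out --pt "60 0 -0.006 0.04 0 0 0" --pt "60 0 -0.006 0.08 0 0 0" --pt "60 0 -0.006 0.109 0 0 0" --pt "24 0 -0.006 0.109 0 0 0" --pt "24 0 -0.006 0.109 0 0 0"

```text
time: 6.82
position: [469.7, -213.4, 122.9]
eef_rot: [0.291, -3.127, -0.0]
contact_force: [0.3, 0.2, 0.1]
gripper_width: 52.9
finger_force: 0.0
```

Request:
carry_out --pt "24 0 0 0 0 0 0" --pt "24 0 0 0 0 0 0" --pt "24 0 0 0 0 0 0" --pt "24 0 0 0 0 0 0" --pt "24 0 0 0 0 0 0"

```text
time: 7.23
position: [470.3, -213.5, 123.8]
eef_rot: [-0.29, 3.126, 0.002]
contact_force: [-2.9, 5.2, 8.8]
gripper_width: 30.0
finger_force: 20.0
```

Request:
carry_out --pt "24 0 0 0 0 0 0" --pt "24 0 0 0 0 0 0" --pt "24 0 0 -0.005 0 0 0" --pt "24 0 0 -0.01 0 0 0"

```text
time: 7.57
position: [470.5, -213.5, 133.1]
eef_rot: [-0.29, 3.126, 0.001]
contact_force: [5.2, 2.9, -4.1]
gripper_width: 30.1
finger_force: 20.0
```

Same arc.

Request:
carry_out --pt "24 -0.001 0 -0.01 0 0 0" --pt "24 -0.0025 0 -0.022 0 0 0" --pt "24 -0.0045 0 -0.033 0 0 0" --pt "24 -0.007 0 -0.044 0 0 0" --pt "24 -0.0105 0 -0.055 0 0 0"

```text
time: 7.98
position: [479.8, -211.7, 188.1]
eef_rot: [0.29, -3.128, -0.002]
contact_force: [2.5, 3.5, -5.7]
gripper_width: 29.8
finger_force: 20.0
```

Request:
carry_out --pt "24 -0.004 0 -0.0105 0 0 0" --pt "24 -0.008 0 -0.021 0 0 0" --pt "24 -0.013 0 -0.0315 0 0 0" --pt "24 -0.0185 0 -0.0415 0 0 0" --pt "24 -0.024 0 -0.051 0 0 0"

```text
time: 8.4
position: [502.8, -207.3, 238.7]
eef_rot: [0.289, -3.126, -0.003]
contact_force: [-0.8, 5.7, -5.7]
gripper_width: 29.8
finger_force: 20.0
```

Request:
carry_out --pt "24 -0.0065 0 -0.0095 0 0 0" --pt "24 -0.0135 0 -0.0185 0 0 0" --pt "24 -0.0205 0 -0.0275 0 0 0" --pt "24 -0.028 0 -0.036 0 0 0" --pt "24 -0.037 0 -0.0445 0 0 0"

```text
time: 8.82
position: [538.8, -200.3, 283.2]
eef_rot: [0.289, -3.125, -0.004]
contact_force: [-5.7, 7.0, -2.2]
gripper_width: 29.8
finger_force: 20.0
```

Request:
carry_out --pt "24 0 0 0 0 0 0" --pt "24 0 0 0 0 0 0" --pt "60 0 0 0 0 0 0" --pt "60 0 0 0 0 0 0" --pt "60 0 0 0 0 0 0"

```text
time: 9.23
position: [539.8, -202.3, 283.4]
eef_rot: [-0.287, 3.128, -0.002]
contact_force: [-0.1, 0.1, 0.1]
gripper_width: 42.7
finger_force: 0.0
```

Request:
carry_out --pt "60 0 0 0 0 0 0" --pt "60 0 0 0 0 0 0" --pt "60 0 0 -0.015 0 0 0" --pt "60 0.0 0 -0.04 0 0 0" --pt "60 0.0 0 -0.07 0 0 0"

```text
time: 9.65
position: [538.9, -201.3, 352.5]
eef_rot: [0.288, -3.126, -0.001]
contact_force: [1.2, -0.1, 0.3]
gripper_width: 59.5
finger_force: 0.0
```

Request:
carry_out --pt "60 0 0 -0.02 0 0 0" --pt "60 0 0 -0.02 0 0 0" --pt "60 0 0 -0.02 0 0 0" --pt "60 0 0 -0.02 0 0 0" --pt "60 0 0 -0.02 0 0 0"

```text
time: 10.07
position: [539.3, -201.2, 371.6]
eef_rot: [0.288, -3.127, -0.001]
contact_force: [0.9, 0.3, 0.1]
gripper_width: 60.2
finger_force: 0.0
```

```bash
python3 -c "
from h import *
c=vision.read_camera('scene'); a=c['img'][100:400,100:540,::-1]
cv2.imwrite('pics/s2.png',cv2.resize(a,None,fx=1.5,fy=1.5))
p=bins()['r']
for t in(0.7,.8,.9): print(t,(1.5*(proj(c,w(p,[[100-228*np.cos(t+.026),0,130.5+228*np.sin(t+.026)]]))-100)).round())
p=bins()['l'];rel(w(p,[0,-180,250])[0],p[2])"
```

```text
0.7 [[190.  76.]]
0.8 [[194.  68.]]
0.9 [[198.  61.]]
t10.12 pos [ 539.3 -201.2  371.7] j7 2.14 F [1.  0.9 0.2] shift [-0.0237  0.2039  0.1218] turn [ 2.0e-03 -1.0e-03 -1.5e+00]
```

View pics/s2.png

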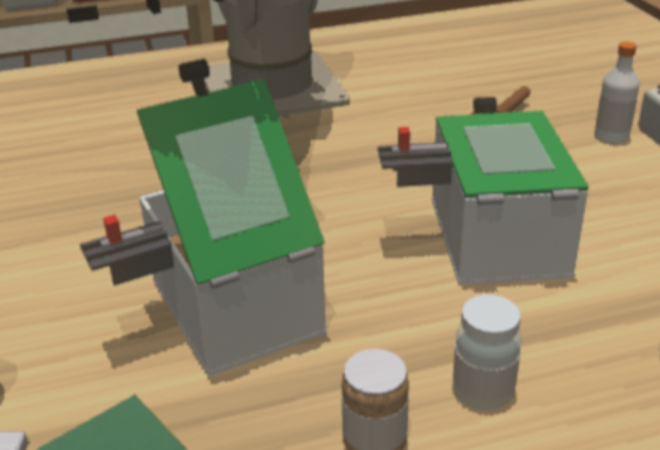

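lid_r stands by itself at roughly 0.78 rad (knob at about (194,70), where 0.8 rad is predicted) and both bolts are back. Now to bolt_l, turned so that I push with the sides of both closed fingers.

Request:
carry_out --pt "0 -0.023 0.204 0 0 0 0.8" --pt "0 -0.023 0.204 0 0 0 0.8" --pt "0 -0.023 0.204 0 0 0 0.8" --pt "0 -0.023 0.204 0 0 0 0.8" --pt "0 -0.023 0.204 0 0 0 0.8" --force 20

```text
time: 10.53
position: [526.8, -23.3, 372.2]
eef_rot: [-0.55, -3.092, -0.0]
contact_force: [0.4, 1.0, -1.2]
gripper_width: 34.6
finger_force: 0.0
```

Request:
carry_out --pt "0 0 0 0 0 0 0.8" --pt "0 0 0 0 0 0 0.8" --pt "0 0 0 0 0 0 0.8" --pt "0 0 0 0 0 0 0.8" --pt "0 0 0 0 0 0 0.8"

```text
time: 10.95
position: [527.2, -24.8, 372.0]
eef_rot: [-1.474, -2.773, 0.001]
contact_force: [0.3, 0.7, -0.2]
gripper_width: 3.7
finger_force: 0.0
```

Request:
carry_out --pt "0 0 0 0 0 0 0.8" --pt "0 0 0 0 0 0 0.8" --pt "0 0 0 0 0 0 0.8" --pt "0 0 0 0 0 0 0.8" --pt "0 0 0 0 0 0 0.8"

```text
time: 11.37
position: [527.2, -24.9, 372.0]
eef_rot: [-2.256, -2.185, 0.001]
contact_force: [0.4, 0.1, 0.1]
gripper_width: 0.6
finger_force: 0.0
```

```bash
python3 -c "
from h import *
p=bins()['l'];rel(w(p,[0,-180,230])[0],p[2]);print(env.state()['joints'].round(2))"
```

```text
t11.37 pos [527.2 -24.9 372. ] j7 -0.03 F [0.4 0.1 0.1] shift [ 0.0285 -0.0027  0.142 ] turn [-0.002  0.     0.226]
[-0.62  0.07  0.63  1.48 -0.04  1.61 -0.03]
```

Request:
carry_out --pt "0 0.01 -0.003 0.03 0 0 0.15" --pt "0 0.028 -0.003 0.06 0 0 0.226" --pt "0 0.028 -0.003 0.1 0 0 0.226" --pt "0 0.028 -0.003 0.14 0 0 0.226" --pt "0 0.028 -0.003 0.14 0 0 0.226"

```text
time: 11.78
position: [520.8, 3.3, 225.3]
eef_rot: [-2.43, -1.982, 0.016]
contact_force: [-1.0, -0.2, -0.4]
gripper_width: 0.4
finger_force: 0.0
```

```bash
python3 -c "
from h import *
p=bins()['l'];rel(w(p,[0,-175,154])[0],p[2])
snap('pics/w3.png',w(p,[[0,-135,175],[8,-142,175],[-8,-142,175],[0,-175,154]]))"
```

```text
t11.78 pos [520.8   3.3 225.3] j7 -0.24 F [-1.  -0.2 -0.4] shift [0.0065 0.005  0.0712] turn [-0.014  0.006  0.009]
[[325.9, 181.2], [338.3, 192.4], [313.2, 192.2], [324.8, 233.3]]
```

View pics/w3.png

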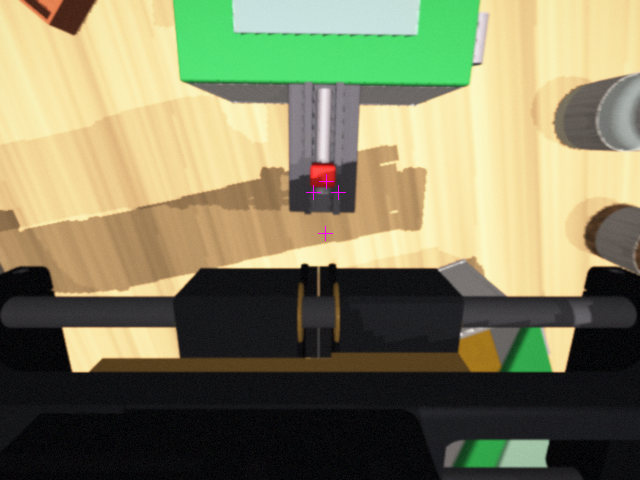

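The red nub is at about (323,176), 4–5 mm nearer the lid and 2 mm left of the prediction, so there is clearance to descend on its outer side.

Request:
carry_out --pt "0 0.005 0.003 0.03 -0.014 0.006 0.009" --pt "0 0.005 0.003 0.055 -0.014 0.006 0.009" --pt "0 0.005 0.003 0.071 -0.014 0.006 0.009" --pt "0 0.005 0.003 0.071 -0.014 0.006 0.009"

```text
time: 12.17
position: [528.7, 7.4, 161.3]
eef_rot: [2.439, 1.973, 0.014]
contact_force: [-1.0, -0.0, -0.2]
gripper_width: 0.7
finger_force: 0.0
```

Request:
carry_out --pt "0 0.003 0 0 0 0 0" --pt "0 0.006 0 0 0 0 0" --pt "0 0.009 0 0 0 0 0" --pt "0 0.011 0 0 0 0 0" --pt "0 0.011 0 0 0 0 0"

```text
time: 12.58
position: [532.0, 19.1, 162.8]
eef_rot: [2.437, 1.974, 0.019]
contact_force: [0.3, -0.0, -0.4]
gripper_width: 0.2
finger_force: 0.0
```

```bash
cat >> h.py <<'E'
def loc(k='l'):
    p=bins()[k]; s=env.state(); Q=R.from_euler('z',-p[2]); v=s['position']-[p[0],p[1],0]
    print('t%.2f local'%s['time'],Q.apply(v).round(2),'F',Q.apply(s['contact_force']).round(2))
E
python3 -c "
from h import *
loc()"
```

```text
t12.58 local [   3.43 -163.47  162.75] F [ 0.28  0.01 -0.42]
```

Request:
carry_out --pt "0 0 -0.005 0.006 0 0 0" --pt "0 0.003 -0.005 0.006 0 0 0" --pt "0 0.006 -0.005 0.006 0 0 0" --pt "0 0.007 -0.005 0.006 0 0 0" --pt "0 0.007 -0.005 0.006 0 0 0"

```text
time: 13.0
position: [528.1, 26.6, 155.8]
eef_rot: [2.437, 1.974, 0.017]
contact_force: [0.4, -0.0, 0.3]
gripper_width: -0.1
finger_force: 0.0
```

```bash
python3 -c "
from h import *
loc()"
```

```text
t13.00 local [  -1.91 -156.93  155.82] F [0.41 0.08 0.35]
```

Request:
carry_out --pt "0 0.001 0 0 0 0 0" --pt "0 0.002 0 0 0 0 0" --pt "0 0.003 0 0 0 0 0" --pt "0 0.004 0 0 0 0 0" --pt "0 0.004 0 0 0 0 0"

```text
time: 13.42
position: [528.9, 30.3, 155.8]
eef_rot: [2.438, 1.973, 0.017]
contact_force: [0.6, 0.4, -0.2]
gripper_width: 0.5
finger_force: 0.0
```

```bash
python3 -c "
from h import *
loc()"
```

```text
t13.42 local [  -1.87 -153.15  155.83] F [ 0.55  0.51 -0.25]
```

Request:
carry_out --pt "0 0.001 0 0 0 0 0" --pt "0 0.002 0 0 0 0 0" --pt "0 0.003 0 0 0 0 0" --pt "0 0.004 0 0 0 0 0" --pt "0 0.005 0 0 0 0 0"

```text
time: 13.83
position: [529.8, 34.5, 155.8]
eef_rot: [2.438, 1.972, 0.016]
contact_force: [-1.2, -4.9, 1.1]
gripper_width: 0.5
finger_force: 2.2
```

Request:
carry_out --pt "0 0.001 0 0 0 0 0" --pt "0 0.002 0 0 0 0 0" --pt "0 0.003 0 0 0 0 0" --pt "0 0.004 0 0 0 0 0" --pt "0 0.005 0 0 0 0 0"

```text
time: 14.25
position: [530.5, 37.7, 155.8]
eef_rot: [2.439, 1.97, 0.013]
contact_force: [-3.2, -7.7, 2.8]
gripper_width: 0.4
finger_force: 4.0
```

Request:
carry_out --pt "0 0.0015 0 0 0 0 0" --pt "0 0.003 0 0 0 0 0" --pt "0 0.0045 0 0 0 0 0" --pt "0 0.006 0 0 0 0 0" --pt "0 0.0075 0 0 0 0 0"

```text
time: 14.67
position: [532.1, 45.1, 155.8]
eef_rot: [2.439, 1.97, 0.013]
contact_force: [-1.8, -8.1, 1.4]
gripper_width: 0.6
finger_force: 4.0
```

Request:
carry_out --pt "0 0.0015 0 0 0 0 0" --pt "0 0.003 0 0 0 0 0" --pt "0 0.0045 0 0 0 0 0" --pt "0 0.006 0 0 0 0 0" --pt "0 0.0075 0 0 0 0 0"

```text
time: 15.08
position: [533.7, 52.3, 155.8]
eef_rot: [2.439, 1.97, 0.013]
contact_force: [-2.6, -7.8, 2.5]
gripper_width: 0.3
finger_force: 4.0
```

```bash
python3 -c "
from h import *
loc()"
```

```text
t15.08 local [  -1.75 -130.61  155.84] F [-0.95 -8.22  2.51]
```

Request:
carry_out --pt "0 0.0012 0 0 0 0 0" --pt "0 0.0024 0 0 0 0 0" --pt "0 0.0036 0 0 0 0 0" --pt "0 0.0048 0 0 0 0 0" --pt "0 0.006 0 0 0 0 0"

```text
time: 15.5
position: [535.0, 58.2, 155.8]
eef_rot: [2.439, 1.97, 0.013]
contact_force: [-1.9, -7.9, 1.7]
gripper_width: 0.8
finger_force: 4.0
```

Request:
carry_out --pt "0 0.0006 0 0 0 0 0" --pt "0 0.0012 0 0 0 0 0" --pt "0 0.0018 0 0 0 0 0" --pt "0 0.0024 0 0 0 0 0"

```text
time: 15.83
position: [535.5, 60.5, 155.8]
eef_rot: [2.439, 1.969, 0.013]
contact_force: [-1.8, -7.9, 2.2]
gripper_width: 0.8
finger_force: 4.0
```

Request:
carry_out --pt "0 0.0006 0 0 0 0 0" --pt "0 0.0012 0 0 0 0 0" --pt "0 0.0018 0 0 0 0 0"

```text
time: 16.08
position: [535.9, 62.2, 155.8]
eef_rot: [2.439, 1.97, 0.013]
contact_force: [-2.1, -7.9, 2.1]
gripper_width: 0.6
finger_force: 4.0
```

Travelled about 28 mm so far; small steps on.

Request:
carry_out --pt "0 0.0006 0 0 0 0 0" --pt "0 0.0012 0 0 0 0 0" --pt "0 0.0018 0 0 0 0 0"

```text
time: 16.33
position: [536.3, 64.0, 155.8]
eef_rot: [2.439, 1.969, 0.013]
contact_force: [-2.6, -6.5, 2.7]
gripper_width: 0.7
finger_force: 4.0
```

Request:
carry_out --pt "0 0.0006 0 0 0 0 0" --pt "0 0.0012 0 0 0 0 0"

```text
time: 16.5
position: [536.5, 65.1, 155.8]
eef_rot: [2.439, 1.969, 0.013]
contact_force: [-1.1, -7.7, 1.7]
gripper_width: 0.5
finger_force: 4.0
```

Request:
carry_out --pt "0 0.0006 0 0 0 0 0" --pt "0 0.0012 0 0 0 0 0"

```text
time: 16.67
position: [536.8, 66.3, 155.8]
eef_rot: [2.439, 1.969, 0.013]
contact_force: [-1.1, -7.5, 2.0]
gripper_width: 0.5
finger_force: 4.0
```

Request:
carry_out --pt "0 0.0006 0 0 0 0 0" --pt "0 0.0012 0 0 0 0 0"

```text
time: 16.83
position: [537.0, 67.5, 155.8]
eef_rot: [2.439, 1.97, 0.013]
contact_force: [-1.9, -7.9, 1.2]
gripper_width: 0.5
finger_force: 4.0
```

Request:
carry_out --pt "0 0.0006 0 0 0 0 0" --pt "0 0.0006 0 0 0 0 0"

```text
time: 17.0
position: [537.2, 68.1, 155.8]
eef_rot: [2.439, 1.97, 0.013]
contact_force: [-1.1, -8.4, 1.8]
gripper_width: 0.5
finger_force: 4.0
```

Request:
carry_out --pt "0 0.0006 0 0 0 0 0" --pt "0 0.0006 0 0 0 0 0"

```text
time: 17.17
position: [537.2, 68.1, 155.8]
eef_rot: [2.439, 1.969, 0.012]
contact_force: [-1.7, -9.1, 2.7]
gripper_width: 0.6
finger_force: 4.9
```

Request:
carry_out --pt "0 0.0005 0 0 0 0 0" --pt "0 0.0005 0 0 0 0 0"

```text
time: 17.33
position: [537.2, 68.2, 155.8]
eef_rot: [2.439, 1.968, 0.011]
contact_force: [-3.1, -9.9, 3.1]
gripper_width: 0.6
finger_force: 5.7
```

Request:
carry_out --pt "0 0.0005 0 0 0 0 0" --pt "0 0.0005 0 0 0 0 0"

```text
time: 17.5
position: [537.2, 68.2, 155.8]
eef_rot: [2.44, 1.968, 0.01]
contact_force: [-4.4, -12.3, 4.0]
gripper_width: 0.4
finger_force: 6.4
```

The stop is reached: force climbs to 12–13 N with no movement. I back off and go up.

Request:
carry_out --pt "0 -0.005 0 0 0 0 0" --pt "0 -0.015 0 0 0 0 0" --pt "0 -0.02 0 0 0 0 0" --pt "0 -0.02 0 -0.03 0 0 0" --pt "0 -0.02 0 -0.06 0 0 0"

```text
time: 17.92
position: [531.7, 51.4, 215.5]
eef_rot: [2.44, 1.972, 0.012]
contact_force: [0.7, 1.7, -0.1]
gripper_width: 0.7
finger_force: 0.0
```

Request:
carry_out --pt "0 0 0 -0.04 0 0 0" --pt "0 0 0 -0.08 0 0 0" --pt "0 0 0 -0.12 0 0 0" --pt "0 0 0 -0.12 0 0 0" --pt "0 0 0 -0.12 0 0 0"

```text
time: 18.33
position: [532.4, 51.8, 338.2]
eef_rot: [2.437, 1.972, 0.024]
contact_force: [-1.2, -0.5, 0.0]
gripper_width: 0.4
finger_force: 0.0
```

```bash
python3 -c "
from h import *
c=vision.read_camera('scene'); a=c['img'][100:400,100:540,::-1]
cv2.imwrite('pics/s3.png',cv2.resize(a,None,fx=1.5,fy=1.5))"
```

```text
(no output)
```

View pics/s3.png

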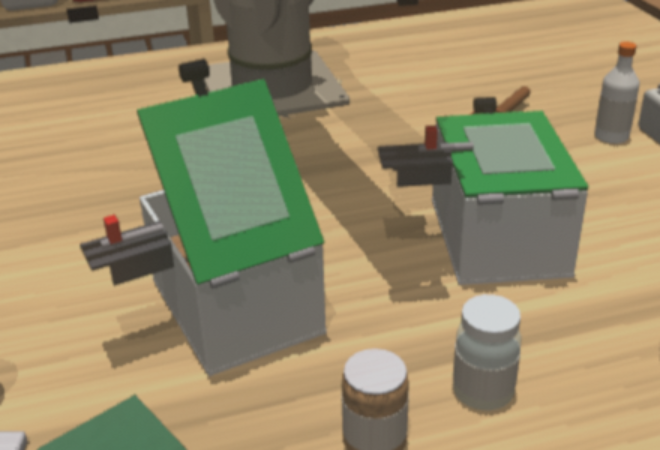

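The bolt_l nub is now at about (431,137), with the bolt's end over the shut lid. lid_r still stands (knob (194,70)) and bolt_r is drawn back (nub (112,230)).

```bash
python3 -c "
from workcell import hand_in
print(hand_in())"
```

```text
the job is handed in; nothing more can be done
None
```

The job is handed in (no verdict was returned): the sound right lid stands by itself at about 45° with its bolt drawn back, and the slack left lid is shut with its bolt pushed to the stop (about 13–14 N at most by the wrist reading).

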